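# Close and lock the lamp unit's service cover

### The job

Pick up the loose service cover by its upright black grip (never carry it by the blue knob), lay it flat on the open bay of the cream lamp unit with the knob end over the slotted bracket, and let go of it. Then take the blue wing knob, turn it back until its cross bar lines up with the slot, push it in against its spring, turn it clockwise a quarter turn to lock, and let go. Leave the dropper bottle, the amber jar and the slide box where they are.

Things in the scene. Friction and masses are not known exactly. Their poses are not given: they have to be found in the camera images.
- bay (a point): Centre of the open bay (180 mm in x, 104 in y, 45 deep) in the top of the cream lamp unit, a fixed box 230 x 150 mm and 70 mm high; the point is at rim level, 70 mm above the table. x runs along the unit, away from the bracket end; y across; z up. The cover is home when cover_mid lies on this point with the same axes, its plate resting on the rim.
- slot (a point): Centre of the slot in the steel bracket inside the bay, at the bracket's top face: 58 mm from bay towards -x, 12 mm below the rim. Same axes as bay. The slot is 44 mm long in y (across the unit), 14 mm wide in x; the bracket is 6 mm thick and hollow beneath.
- cover_mid (a point): Loose cover: cream plate 200 x 120 x 4 mm, 0.35 to 0.55 kg, lying right way up on a skirt 14 mm deep. Point: centre of the plate's underside, 14 mm above the table at the start. x runs along it, away from the knob end; y across; z up. The skirt is 176 x 100 mm at the plate and tapers to about 169 x 93 mm below, so it guides itself into the bay.
- cover_grip (a point): Grip point of the cover's upright black fin, at x +17 mm, y 0, 30 mm above cover_mid, same axes. The fin is 12 mm thick (x), 70 mm long (y) and reaches from 4 to 44 mm above the plate's underside. It is 75 mm from the knob's axis.
- knob_grip (a point): Grip point of the blue wing knob, on its axis at x -58 mm, y 0, 50 mm above cover_mid (34 mm when pushed in). Wing: 60 mm long along this point's y, 12 mm thick (x), 15 mm above and below the point; under it a 22 mm hub, its foot 28 mm below the point. The cross bar under the cover (36 x 8 x 6 mm, parallel to the wing) hangs 10 mm below the plate's underside while up.
- turn (a joint): Knob angle in rad, growing clockwise from above, stops at -0.4 and 1.57. At 0 the wing lies across the cover (along its y, at the white marks), and so does its bar, in line with the slot of a cover that is home; it passes within about 0.1 rad. At 1.57 the wing lies along the cover (its x, red marks): locked if pushed in. Starts at 0.45 to 1.0, stays where left.
- press (a joint): Push of the knob in m: 0 up, 0.016 fully in; a spring returns it with 3 N (up) to 7 N (in). Out of line the bar stops on the bracket at about 0.002; in line it goes fully in. Pushed beyond 0.014 it can be turned under the bracket; let go unturned it springs back. Locked and let go it rests at about 0.014.
- dropper_mid (a point): White dropper bottle with blue cap, 32 mm across, 85 mm tall, loose bystander; point 40 mm above its foot.
- oil_jar_mid (a point): Amber jar with black cap, 56 mm across, 75 mm tall, loose bystander; point 37 mm above its foot.
- slide_box_mid (a point): Grey slide box with a blue band, 100 x 85 x 32 mm, loose bystander; point at its centre.
Things that resemble listed ones, but are neither listed nor needed, are in the scene too. Leave any turquoise look-alike of the part that bears cover_mid alone.

How it is judged:
By the outcome, as a careful person would: the job done as asked, in the order asked, and still so for the second after the job is handed in, with the robot touching nothing.
It also fails if it takes over 54 s, if anything falls off the work surface, if the arm or the gripper's body presses on something with over 40 N, if the wrist force passes 120 N, or if a joint passes its speed limit or range.

### The arm

A 7-joint arm with a two-finger parallel gripper is mounted at the origin on the work surface. World frame = base frame: x ahead of the robot, y to its left, z up, the work surface at z = 0. Lengths are in m, angles in rad, forces in N, time in s.
With the tool pointing down it reaches from about 0.425 to 1.025 m from the base axis. Payload 3.6 kg.
Tool frame: the origin (TCP) lies between the finger pads; the fingertips stand 11 mm ahead of it and the grasp point (between the pads) lies 8 mm behind it; z points along the fingers, y is the line along which they close (so a half turn about z gives the same grasp; the last joint's range is limited). The gripper opens to 85 mm and grips with 20 to 120 N. Pads are 22 mm wide; open, the fingers measure 114 mm over their backs; the gripper's body (76 mm by 85 mm) begins 54 mm behind the grasp point. The pads swing forward as they close: fully open they stand 13 mm farther back than shut.
Start: joints at [1.181, 0.591, 0.048, 1.609, -0.033, 0.943, -0.034], TCP at [0.211, -0.694, 0.242] pointing down, gripper open.
Joint ranges: [-2.69, 2.69], [-0.47, 2.24], [-1.27, 1.36], [0.19, 2.51], [-1.53, 4.68], [0.08, 2.07], [-3.09, 3.09]. Speed limits (rad/s): [2.57, 2.57, 3.14, 3.14, 3.14, 3.14, 3.14].

### API

Orientations are given as a rotation vector (axis times angle).
In Python, from bench import env, telemetry, vision, order gives the robot as it stands. The module is installed in compiled form; this text tells all that it offers. Calls block until the motion is done:
- env.goto(position, orientation): joint-space move of the TCP to a pose.
- env.move_l(position, orientation=None, v=0.15): straight line of the TCP; orientation=None keeps the orientation; v is the mean speed in m/s.
- env.move_j(angles): joint-space move.
- env.move_gripper(opening, strength=None): opening from 0.0 (shut) to 1.0 (fully open); strength is the grip in N (None keeps the last); returns when the fingers have stopped.
- env.dwell(seconds).
- env.ik(position, orientation): joint angles nearest the present ones, or None.
- telemetry.get_obs(): the state.
- vision.camera(name): name is "scene" or "top"; returns (picture, depth): 400x640x3 uint8, red, green, blue; 400x640 float32, m along the optical axis (not along the pixel's ray), 0 where there is no reading.
- vision.camera_info(name): a dict with "intrinsics" (3x3 intrinsics, pixels), "position" and "rotation" of the camera in the world. Camera axes: x right, y up, looking along -z (the intrinsics and any distortion apply to the point x, -y, -z); pixel columns grow to the right and rows downward; lengths in m; the calibration is good to about 2 mm. A picture is of the moment at which its call begins. camera_info takes no time and is no camera call.
A pose or a line that the arm cannot do raises env.Unreachable and nothing moves.
- order.finish_job(): hands the job in; it is judged then, once.
The state is a dict: "t": time; "joint_positions": joint angles; "joint_velocities": joint speeds; "joint_efforts": joint torques, N m; "ee_pos": TCP position; "orientation": TCP orientation; "contact_force": force on the tool from outside, world axes, zero at the start; "ft_torque": the same for the moment, N m; "grip_width": opening from 0.0 (shut) to 1.0 (fully open); "grasp_force": force on a finger pad.
Only numpy, scipy, OpenCV 4.12 (cv2) and the standard library are available. Lean on these libraries where they do the work, as an engineer would, in place of code of your own. Each camera call takes 0.05 s, during which the arm holds its last target. There are 200 camera calls.

## Working session

There is one attempt and no reset: what is moved stays moved. The work goes in short steps, each a Python script; the robot and the scene stay as the last script left them, time stands still between calls to the robot, and variables do not carry over. Pictures are saved under pics/ and viewed, at most 10 in all, crops included, and the job is handed in when it is done.

```bash
mkdir -p pics
cat > h.py <<'E'
import numpy as np, cv2
from bench import env, telemetry, vision, order
def snap(n,f):
    p,d=vision.camera(n); cv2.imwrite('pics/'+f+'.png',p[:,:,::-1]); np.save('pics/'+f+'.npy',d); return p,d
def world(n,u,v,d):
    i=vision.camera_info(n);K=np.array(i['intrinsics'])
    u,v,d=map(np.asarray,(u,v,d))
    c=np.stack([(u-K[0,2])/K[0,0]*d,-(v-K[1,2])/K[1,1]*d,-d],-1)
    return c@np.array(i['rotation']).T+np.array(i['position'])
E
python3 - <<'E'
from h import *
for n in('top','scene'):
    snap(n,n+'0'); i=vision.camera_info(n); print(n,i)
print(telemetry.get_obs())
E
```

```text
top {'intrinsics': array([[487.94076993,   0.        , 311.75368715],
       [  0.        , 487.94076993, 203.01992526],
       [  0.        ,   0.        ,   1.        ]]), 'position': array([ 0.28238855, -0.16902357,  1.40360423]), 'rotation': array([ 0.15301855, -0.15384211, -1.5776403 ])}
scene {'intrinsics': array([[516.46725073,   0.        , 322.75031714],
       [  0.        , 516.46725073, 200.23828774],
       [  0.        ,   0.        ,   1.        ]]), 'position': array([ 1.1800955 , -0.72191456,  1.09638466]), 'rotation': array([0.61831481, 0.29361025, 0.79901258])}
{'t': 0.1, 'joint_positions': array([ 1.18148997,  0.59204915,  0.04829643,  1.60971344, -0.03329715,
        0.94269687, -0.03368668]), 'joint_velocities': array([-2.40657860e-03, -2.15002916e-03,  4.87135504e-04, -1.54173946e-03,
        3.20531819e-04, -3.55973842e-06, -1.00828767e-03]), 'joint_efforts': array([ 5.24741627e-03, -5.49994755e+01,  1.55304875e+00, -1.98825073e+01,
        9.68485168e-03,  3.83326129e-03, -3.18881246e-05]), 'ee_pos': array([ 0.21114566, -0.69280489,  0.24123205]), 'orientation': array([-3.10527238e+00, -4.62818973e-01,  6.54280811e-04]), 'contact_force': array([-0.04696944,  0.07848539, -0.86291435]), 'ft_torque': array([-0.04916365, -0.06021481,  0.00223288]), 'grasp_force': 0.0, 'grip_width': 0.9997180786954002}
```

```bash
sed -i "s/@np.array(i\['rotation'\]).T/@cv2.Rodrigues(np.array(i['rotation']))[0].T/" h.py
```

```text
(no output)
```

View pics/top0.png

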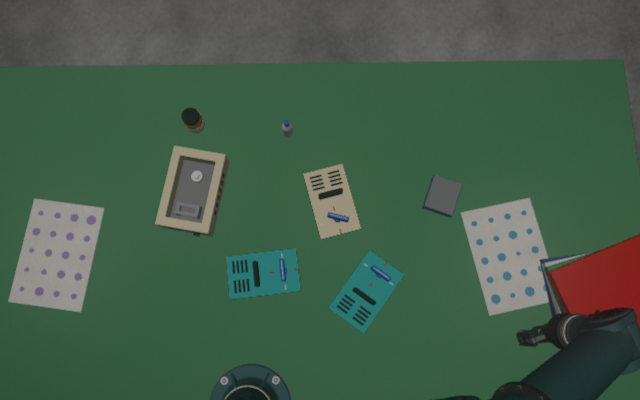

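View pics/scene0.png

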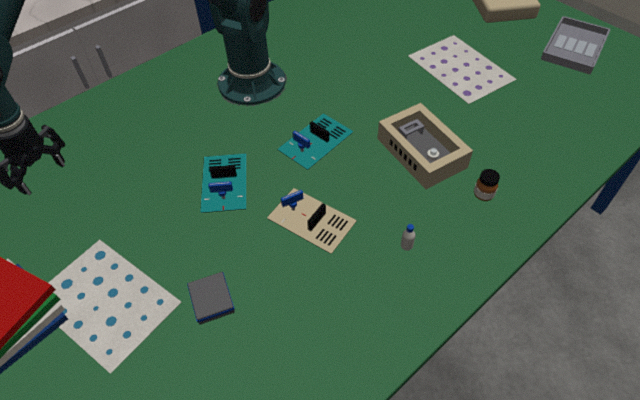

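Run:
```python
import cv2,numpy as np
a=cv2.imread('pics/top0.png')
c=[cv2.resize(a[y:y+100,x:x+80],None,fx=5,fy=5,interpolation=cv2.INTER_CUBIC) for x,y in((150,140),(292,152))]
cv2.imwrite('pics/c1.png',np.hstack(c))
from h import *
d=np.load('pics/top0.npy')
for u,v in[(312,190),(345,230),(340,175),(331,194),(338,217),(161,200),(222,180),(187,211),(200,230),(270,230)]: print(u,v,world('top',u,v,d[v,u]).round(4))
```

```text
312 190 [ 0.5947 -0.1726  0.0182]
345 230 [ 0.4764 -0.2657  0.0169]
340 175 [ 0.6388 -0.2552  0.0177]
331 194 [ 0.5734 -0.226   0.0584]
338 217 [ 0.5037 -0.243   0.0806]
161 200 [0.5596 0.249  0.0704]
222 180 [0.6237 0.0867 0.0353]
187 211 [0.5369 0.1885 0.0194]
200 230 [0.4742 0.1381 0.0677]
270 230 [ 0.481  -0.0496  0.0029]
```

View pics/c1.png

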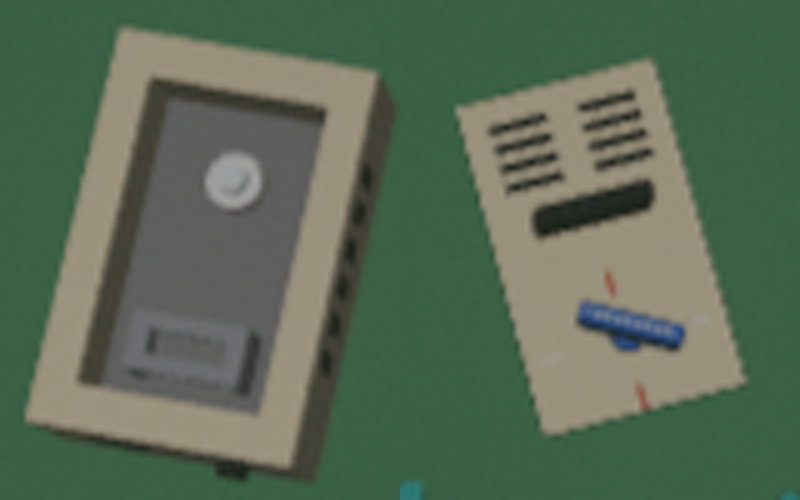

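```bash
cat >> h.py <<'E'
def rays(n,u,v,z):   # pixels to the plane at height z
    o=np.array(vision.camera_info(n)['position']); r=world(n,u,v,np.ones(np.shape(u)))-o
    return o+r*((z-o[2])/r[...,2])[...,None]
def rect(n,p,d,z,c,R=.17,tol=.012):
    v,u=np.mgrid[:400,:640]; W=world(n,u,v,d); hsv=cv2.cvtColor(p,cv2.COLOR_RGB2HSV).astype(int)
    m=(d>0)&(abs(W[...,2]-z)<tol)&(hsv[...,0]<30)&(hsv[...,1]>25)&(hsv[...,2]>90)&(np.hypot(W[...,0]-c[0],W[...,1]-c[1])<R)
    k,l,s,_=cv2.connectedComponentsWithStats(m.astype(np.uint8)); j=1+s[1:,4].argmax(); vv,uu=np.nonzero(l==j)
    P=rays(n,uu,vv,z)[:,:2]
    (cx,cy),(w,h),a=cv2.minAreaRect((P*1000).astype(np.float32))
    if w<h: w,h,a=h,w,a+90
    return (np.array([cx,cy])/1000).round(4),(round(w),round(h)),round(a,2),len(uu)
E
python3 - <<'E'
from h import *
for n in('top','scene'):
    p=cv2.imread(f'pics/{n}0.png')[:,:,::-1].copy(); d=np.load(f'pics/{n}0.npy')
    print(n,'cover',rect(n,p,d,.018,(.56,-.22)),'unit',rect(n,p,d,.070,(.585,.165)))
    v,u=np.mgrid[:400,:640]; W=world(n,u,v,d); hsv=cv2.cvtColor(p,cv2.COLOR_RGB2HSV).astype(int)
    near=np.hypot(W[...,0]-.555,W[...,1]+.23)<.12
    for nm,m,z in(('knob',(hsv[...,0]>100)&(hsv[...,0]<130)&(hsv[...,1]>100)&(W[...,2]>.070),.079),('fin',(hsv[...,2]<70)&(W[...,2]>.05),.058)):
        y,x=np.nonzero(m&near); P=W[y,x]; (c,s,a)=cv2.minAreaRect((P[:,:2]*1000).astype(np.float32)); print(nm,len(y),c,s,a,P[:,2].mean())
E
```

```text
top cover (array([ 0.5626, -0.2283]), (198, 118), 14.24, 2271) unit (array([0.5906, 0.1677]), (230, 151), 169.12, 2017)
knob 57 (504.9517822265625, -242.30694580078125) (56.80427932739258, 11.970804214477539) 74.86349487304688 0.07784879063303939
fin 114 (539.2184448242188, -227.74400329589844) (97.82107543945312, 66.6531753540039) 4.89345121383667 0.05908247920777874
scene cover (array([ 0.5641, -0.2316]), (199, 119), 14.16, 2197) unit (array([0.5933, 0.1647]), (231, 151), 169.16, 1525)
knob 100 (508.5341796875, -245.8048095703125) (59.25912094116211, 14.590070724487305) 78.47428894042969 0.07553497486219914
fin 227 (543.3584594726562, -234.62591552734375) (96.58872985839844, 70.59292602539062) 8.855802536010742 0.060440237924179505
```

```bash
cat >> h.py <<'E'
from scipy.spatial.transform import Rotation as Ro
def down(yaw,flip=0):   # tool down, closing line (tool y) at this yaw in degrees
    a=np.radians(yaw+180*flip); y=np.array([np.cos(a),np.sin(a),0]); z=np.array([0,0,-1.]); return Ro.from_matrix(np.stack([np.cross(y,z),y,z],1)).as_rotvec()
def at(c,yaw,x,y,z):
    a=np.radians(yaw); return [c[0]+x*np.cos(a)-y*np.sin(a),c[1]+x*np.sin(a)+y*np.cos(a),z]
def st(tag=''):
    o=telemetry.get_obs(); print(tag,'t',round(o['t'],2),'p',o['ee_pos'].round(4),'F',o['contact_force'].round(1),'M',o['ft_torque'].round(2),'gw',round(o['grip_width'],3),'gf',round(o['grasp_force'],1)); return o
COV=(.5633,-.2300);CY=14.2; UNI=(.592,.1662);UY=-10.86
E
python3 - <<'E'
from h import *
for f in(0,1):
  for nm,p,y in(('grip',at(COV,CY,.017,0,.036),CY),('place',at(UNI,UY,.017,0,.092),UY),('knob',at(UNI,UY,-.058,0,.112),UY-28),('knob90',at(UNI,UY,-.058,0,.096),UY-90)):
    q=env.ik(p,down(y,f)); print(f,nm,None if q is None else np.round(q,2))
E
```

```text
0 grip [ 0.48  0.76 -0.27  1.95  0.39  0.49  0.18]
0 place [-0.14  0.68 -0.27  1.92  0.31  0.59 -0.81]
0 knob [-0.21  0.59 -0.27  2.06  0.29  0.53 -1.36]
0 knob90 [-0.45  0.6   0.07  2.08 -0.09  0.46 -2.07]
1 grip [ 0.05  0.78  0.36  1.97 -0.56  0.49 -2.07]
1 place [-0.7   0.74  0.54  1.94 -0.63  0.63 -3.08]
1 knob [ 0.31  0.84 -1.08  2.04  0.98  0.91  1.14]
1 knob90 [-0.04  0.65 -0.51  2.06  0.58  0.57  0.43]
```

Run:
```python
from h import *
R=down(CY)
env.move_gripper(.55,90)
env.goto(at(COV,CY,.017,0,.14),R); st()
env.move_l(at(COV,CY,.017,0,.036),v=.12); st('down')
env.move_gripper(0,90); st('grip')
env.move_l(at(COV,CY,.017,0,.10),v=.1); st('lift')
snap('scene','s1');p,d=snap('top','t1')
```

```text
t 2.73 p [ 0.5793 -0.2279  0.14  ] F [-0.3 -0.4  0.1] M [-0.02  0.02 -0.04] gw 0.551 gf 0.0
down t 3.75 p [ 0.5804 -0.226   0.0366] F [-0.  -0.1 -0. ] M [-0.    0.01 -0.04] gw 0.55 gf 0.0
grip t 4.16 p [ 0.5801 -0.2261  0.0369] F [-1.1 -0.8  6. ] M [0.05 0.25 0.06] gw 0.125 gf 87.9
lift t 4.95 p [ 0.5792 -0.2258  0.0996] F [-0.4  0.6 -4.4] M [ 0.05 -0.15 -0.01] gw 0.131 gf 87.6
```

View pics/s1.png

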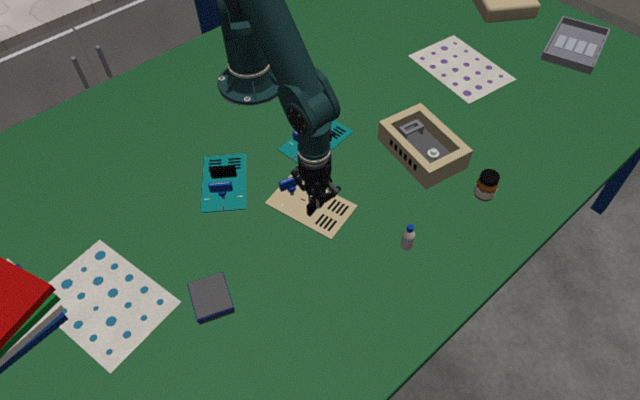

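The scene picture shows the cream cover held level at about (312,212), clear of the table. The load reads about 4.4 N, so I'll carry it over.

Run:
```python
from h import *
R=down(UY)
env.move_l(at(COV,CY,.017,0,.17),v=.15)
env.move_l(at(UNI,UY,.017,0,.17),R,v=.15); st('over')
env.move_l(at(UNI,UY,.017,0,.118),v=.1); st()
env.dwell(.2); st()
for z in(.110,.104,.099,.095,.0925):
    env.move_l(at(UNI,UY,.017,0,z),v=.04); o=st(z)
    if o['contact_force'][2]>10: break
p,d=snap('scene','s2'); cv2.imwrite('pics/s2c.png',cv2.resize(p[80:220,340:500,::-1],None,fx=4,fy=4,interpolation=cv2.INTER_CUBIC))
```

```text
over t 8.42 p [0.6087 0.1621 0.17  ] F [-0.2  0.4 -3.6] M [ 0.01 -0.09 -0.03] gw 0.125 gf 87.7
 t 9.08 p [0.609  0.1632 0.1181] F [-0.4 -0.2 -3.5] M [-0.01 -0.09 -0.01] gw 0.125 gf 87.7
 t 9.28 p [0.6094 0.1632 0.1189] F [ 0.2  0.3 -4.6] M [-0.06 -0.06  0.03] gw 0.123 gf 87.7
0.11 t 9.63 p [0.6083 0.1628 0.1095] F [ 0.3 -1.1 -4. ] M [-0.03 -0.1  -0.01] gw 0.125 gf 87.7
0.104 t 9.93 p [0.6084 0.1629 0.1036] F [-0.4  0.1 -3.6] M [ 0.01 -0.08 -0.06] gw 0.127 gf 87.7
0.099 t 10.21 p [0.6084 0.1629 0.0986] F [-1.  -0.9 -3.1] M [-0.01 -0.12  0.  ] gw 0.124 gf 87.7
0.095 t 10.46 p [0.6085 0.1629 0.0947] F [ 0.2  0.2 -4. ] M [-0.05 -0.1   0.05] gw 0.123 gf 87.7
0.0925 t 10.71 p [0.6093 0.1632 0.093 ] F [ 0.9 -0.3  0.3] M [-0.04  0.05  0.01] gw 0.124 gf 88.3
```

View pics/s2c.png

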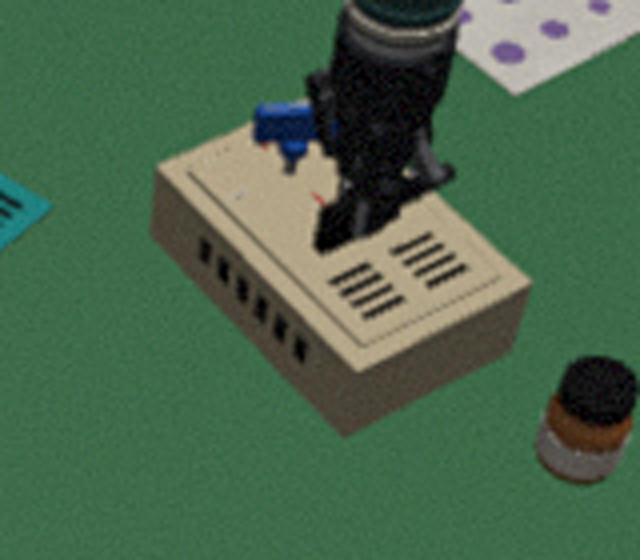

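The crop shows the cover lying flush on the rim, with its edges parallel to the unit. Contact came at the expected height, so I'll release it and measure the knob.

```bash
cat > knob.py <<'E'
from h import *
def knob(n,p,d,z=.135):
    v,u=np.mgrid[:400,:640]; W=world(n,u,v,d); hsv=cv2.cvtColor(p,cv2.COLOR_RGB2HSV).astype(int)
    m=(hsv[...,0]>100)&(hsv[...,0]<130)&(hsv[...,1]>90)&(abs(W[...,2]-z)<.009)&(np.hypot(W[...,0]-.535,W[...,1]-.177)<.08)
    y,x=np.nonzero(m); P=W[y,x]; c,s,a=cv2.minAreaRect((P[:,:2]*1000).astype(np.float32))
    w,V=np.linalg.eigh(np.cov(P[:,:2].T)); yaw=np.degrees(np.arctan2(V[1,1],V[0,1]))%180
    return len(y),np.round(c,1),np.round(s,1),'yaw',round(yaw,1),'mean z',P[:,2].mean().round(4)
E
python3 - <<'E'
from h import *
from knob import knob
env.move_l(at(UNI,UY,.017,0,.0915),v=.04); st()
env.move_gripper(.5); st('rel')
env.move_l(at(UNI,UY,.017,0,.22),v=.15)
q=telemetry.get_obs()['joint_positions'].copy(); q[0]-=.6; env.move_j(q)
st()
for n in('top','scene'):
    p,d=snap(n,n+'3'); print(n,knob(n,p,d),rect(n,p,d,.072,UNI,tol=.01))
p=cv2.imread('pics/top3.png'); s=cv2.imread('pics/scene3.png')
cv2.imwrite('pics/c3.png',np.hstack([cv2.resize(p[140:240,150:230],None,fx=5,fy=5,interpolation=3),cv2.resize(s[90:190,375:475],None,fx=4,fy=5,interpolation=3)]))
E
```

```text
t 11.01 p [0.6093 0.1632 0.0929] F [-2.2  0.   7.2] M [-0.2   0.41 -0.  ] gw 0.125 gf 89.4
rel t 11.42 p [0.6086 0.163  0.0913] F [0.4 1.  0. ] M [-0.01  0.06  0.03] gw 0.499 gf 0.0
 t 13.82 p [0.4118 0.4757 0.2187] F [ 0.1 -0.  -0.7] M [-0.03 -0.01  0.01] gw 0.5 gf 0.0
top (56, array([533.5, 177.2]), array([57. , 11.1]), 'yaw', np.float64(49.2), 'mean z', np.float64(0.1327)) (array([0.5901, 0.1672]), (229, 151), 169.15, 3832)
scene (91, array([538.4, 172.7]), array([54.7, 15.3]), 'yaw', np.float64(47.4), 'mean z', np.float64(0.1318)) (array([0.5944, 0.163 ]), (230, 151), 169.16, 2580)
```

View pics/c3.png

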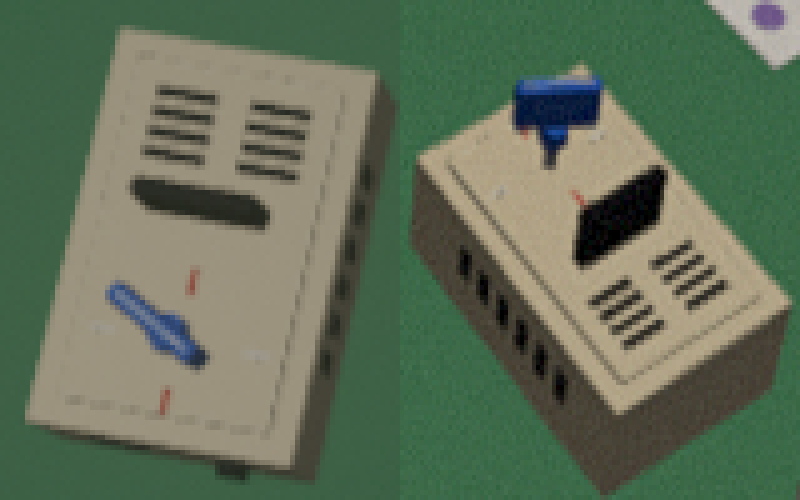

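The crops show the cover seated, with the wing about 31° clockwise of the white marks. In the top crop the wing is centred near (157,325). The knob axis at about (0.535, 0.177) matches the placement, so I'll grip it and turn it back.

Run:
```python
from h import *
K=[.5353,.1767]; yw=48.3-90
env.goto(K+[.20],down(yw)); 
env.move_l(K+[.112],v=.12); st('at')
env.move_gripper(0,60); st('grip')
q=np.array(env.ik(K+[.112],down(yw))); print(np.round(q-telemetry.get_obs()['joint_positions'],3))
q[6]+=np.radians(UY-yw); env.move_j(q); o=st('turned')
R=Ro.from_rotvec(o['orientation']).as_matrix(); print('yaw',np.degrees(np.arctan2(R[1,1],R[0,1])))
for z in(.106,.100,.096,.0945):
    env.move_l(K+[z],v=.04); o=st(z)
    if o['contact_force'][2]>25: break
```

```text
at t 16.04 p [0.5358 0.1771 0.1125] F [-1.   0.1 -0.7] M [ 0.04 -0.03  0.06] gw 0.501 gf 0.0
grip t 16.42 p [0.5359 0.177  0.1127] F [-0.6  0.   1.6] M [ 0.05 -0.01  0.01] gw 0.199 gf 58.6
[0.    0.001 0.    0.001 0.    0.    0.   ]
turned t 16.99 p [0.5356 0.1771 0.1123] F [-0.1  0.5  2.8] M [ 0.23 -0.01  0.04] gw 0.196 gf 58.6
yaw -10.945594737407895
0.106 t 17.29 p [0.5356 0.1771 0.1059] F [0.2 0.9 4.9] M [0.31 0.01 0.01] gw 0.203 gf 58.9
0.1 t 17.59 p [0.5356 0.1771 0.1002] F [-1.   0.6  5.1] M [ 0.38  0.1  -0.02] gw 0.198 gf 59.2
0.096 t 17.84 p [0.5357 0.1771 0.0971] F [-1.5  1.2 10.2] M [ 0.35  0.28 -0.02] gw 0.198 gf 60.0
0.0945 t 18.09 p [0.5357 0.1771 0.0968] F [-4.2  0.9 20. ] M [0.13 0.89 0.05] gw 0.198 gf 61.6
```

The knob went in 15.9 mm and bottomed, so I'll turn it clockwise to lock.

Run:
```python
from h import *
K=[.5353,.1767]
q=np.array(env.ik(K+[.0950],down(UY))); print(np.round(q-telemetry.get_obs()['joint_positions'],3))
for s in(45,80,90,93):
    p=q.copy(); p[6]-=np.radians(s); env.move_j(p); o=st(s)
    R=Ro.from_rotvec(o['orientation']).as_matrix(); print('yaw',np.degrees(np.arctan2(R[1,1],R[0,1])).round(1))
```

```text
[ 0.     0.003  0.     0.001  0.    -0.003  0.   ]
45 t 18.87 p [0.5361 0.1768 0.0969] F [-1.7  0.8 16.5] M [ 0.07  0.56 -0.07] gw 0.199 gf 60.9
yaw -55.9
80 t 19.5 p [0.5362 0.1765 0.0969] F [-1.9 -0.1 16.6] M [-0.03  0.45 -0.02] gw 0.201 gf 60.9
yaw -90.9
90 t 19.79 p [0.5362 0.1764 0.0969] F [-1.9  0.4 16.3] M [-0.1   0.43 -0.  ] gw 0.2 gf 61.0
yaw -100.9
93 t 20.04 p [0.5362 0.1764 0.0969] F [-1.5 -0.5 16. ] M [-0.09  0.43  0.09] gw 0.194 gf 61.0
yaw -103.9
```

Run:
```python
from h import *
from knob import knob
K=[.5353,.1767]
env.move_gripper(.5); st('rel')
env.move_l(K+[.22],v=.15)
q=telemetry.get_obs()['joint_positions'].copy(); q[0]-=.6; env.move_j(q); st()
for n in('top','scene'):
    p,d=snap(n,n+'4'); print(n,knob(n,p,d,.121),rect(n,p,d,.072,UNI,tol=.01))
p=cv2.imread('pics/top4.png'); s=cv2.imread('pics/scene4.png')
cv2.imwrite('pics/c4.png',np.hstack([cv2.resize(p[140:240,150:230],None,fx=5,fy=5,interpolation=3),cv2.resize(s[90:190,375:475],None,fx=4,fy=5,interpolation=3)]))
```

```text
rel t 20.41 p [0.5347 0.1761 0.0944] F [ 0.3  1.1 -0.5] M [-0.04 -0.04 -0.06] gw 0.501 gf 0.0
 t 22.65 p [0.3431 0.446  0.219 ] F [ 1.2 -0.2  0.3] M [-0.05 -0.04 -0.05] gw 0.499 gf 0.0
top (73, array([534.5, 178.4]), array([12.7, 55.5]), 'yaw', np.float64(168.7), 'mean z', np.float64(0.1184)) (array([0.5901, 0.1672]), (229, 151), 169.12, 3809)
scene (81, array([559.4, 169.3]), array([ 13.3, 104.9]), 'yaw', np.float64(168.4), 'mean z', np.float64(0.1185)) (array([0.5944, 0.1629]), (230, 151), 169.16, 2617)
```

View pics/c4.png

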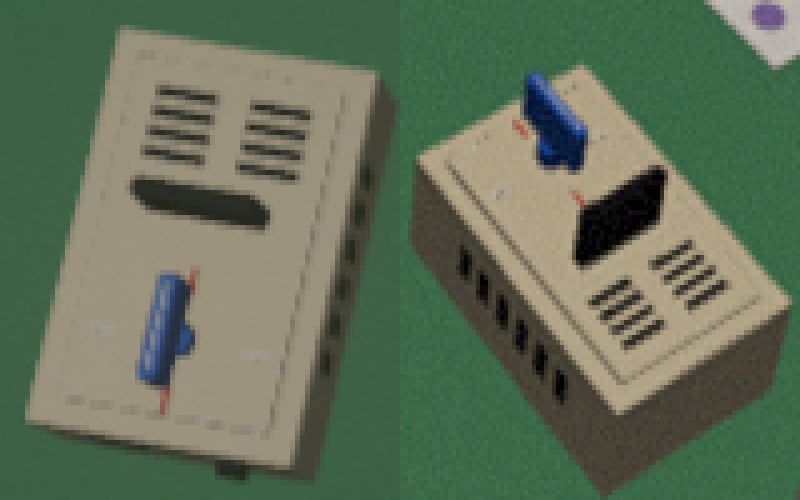

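The wing lies along the cover at the red marks. It sits about 14 mm lower than before, so it is locked and released.

```bash
python3 -c "
from h import *
print(order.finish_job())"
```

```text
the job is handed in; nothing more can be done
None
```

The cover is home on the lamp unit, the knob is pushed in and locked along the red marks, nothing else was touched, and the job was handed in at about 23 s of the 54 s allowed.

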